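# Pump up the vacuum hold-down of the inspection stand

### The job

The circuit board on the black disc must be held down before it is inspected: press the yellow plunger of the stand's hand pump down with the fingertips, nearly to its bottom, and let it come back up, again and again, until the green indicator pin beside it stands fully out with its orange band showing, then leave the plunger up. Only push the plunger, grasp nothing; do not touch the pin itself or press the red vent button, and do not move or lift the board or any of the loose things around.

Things in the scene. Friction and masses are not known exactly. Their poses are not given: they have to be found in the camera images.
- stand: hold-down stand bolted to the table: grey base 130 (x) x 360 (y) x 18 mm, from y = -80 to +280 mm. Origin on the table under the pump's axis; z up; yaw within 0.4 rad. Pump: aluminium cylinder 55 mm across at (0, 0), top 85 mm high, yellow plunger on it. Black disc at (0, 185), 170 mm across, top 50 mm high. Black boss with the pin at (42, -46), 30 mm across, 48 mm high. Red button at (-42, -46)
- plunger_top (a point): centre of the top face of the yellow plunger cap (44 mm across, 14 mm thick); moves with the plunger; 124 mm above the table when the plunger is up, 102 mm when it is fully down
- plunger (a joint): how far the plunger is pressed down, m: 0 up, 0.022 at its hard bottom stop. A spring returns it. It takes 3 N at the top to 9 N at the bottom, 11 to 18 N once the pin is out. Each stroke at least 20 mm down and back to within 1 mm of the top moves the indicator on by an equal step (shorter ones move it less or not at all); 5 or 6 full strokes are needed, further ones do no harm
- pin (a joint): how far the green indicator pin has come out, m: 0 sunk (top 2 mm above its boss), 0 to 0.0035 at the start, 0.016 fully out; 0.0145 and more counts as fully out (the 4 mm orange band at its foot then shows above the boss). A full stroke raises it by about 2.8 mm; it stays where it is between strokes
- pin_top (a point): centre of the top face of the green indicator pin (16 mm across, upright); 50 mm above the table when sunk, 66 mm when fully out
- vent (a joint): how far the red vent button is pressed, m: 0 at rest, 0.005 fully in; to be left alone
- vent_top (a point): centre of the top of the red vent button (20 mm across); about 39 mm above the table
- board: blue circuit board 100 x 70 x 3 mm with chips (12 mm at its tallest connector), lying on the black disc; origin at the centre of its underside
- loupe: small black magnifier, a turned cylinder 36 mm across and 34 mm tall, standing on the stand's base about 65 mm from the plunger's axis, on the robot's side; origin at the centre of its underside
- spare_board: green circuit board 85 x 60 x 3 mm lying on the table; origin at the centre of its underside
- bottle: closed bottle with a blue cap, 56 mm across, 150 mm tall, standing on the table; origin at the centre of its underside
- jar: amber jar with a black cap, 56 mm across, 60 mm tall, standing on the table; origin at the centre of its underside
- screwdriver: red screwdriver lying on the table at the robot's left; origin at the middle of its underside
- parts_tray: blue divided parts tray 100 x 160 x 30 mm on the table at the robot's right; origin at the centre of its underside
- pinbody: the green indicator pin itself, upright, 16 mm across; origin on its axis, 2 mm below its top face; z up
Things that resemble listed ones, but are neither listed nor needed, are in the scene too. Several things have the shape of the board; the one meant has the colours described above.

How it is judged:
By the outcome, as a careful person would: the job done as asked, in the order asked, and still so for the second after the job is handed in, with the robot touching nothing.
It also fails if it takes over 48 s, if anything falls off the work surface, if the arm or the gripper's body presses on something with over 40 N, if the wrist force passes 120 N, or if a joint passes its speed limit or range.

### The arm

A 6-joint arm with a two-finger parallel gripper is mounted at the origin on the work surface. World frame = base frame: x ahead of the robot, y to its left, z up, the work surface at z = 0. Lengths are in m, angles in degrees, forces in N, time in s.
With the tool pointing down it reaches from about 0.375 to 0.9 m from the base axis. Payload 3.1 kg.
Tool frame: the origin (TCP) lies between the finger pads; the fingertips stand 22 mm ahead of it and the grasp point (between the pads) lies 3 mm ahead of it (bot.tip_extent is the distance from the TCP to the fingertips, in m); y points along the fingers, z is the direction in which the jaws open and shut, and the axes are right-handed (so a half turn about y gives the same grasp; the last joint's range is limited). The gripper opens to 87 mm and grips with 3 to 60 N. Pads are 19 mm wide; open, the fingers measure 117 mm over their backs; the gripper's body (75 mm by 190 mm) begins 51 mm behind the grasp point.
Start: joints at [54.059, 30.224, 82.088, -0, 67.689, -10.227], TCP at [0.271, 0.563, 0.209] pointing down, gripper open.
Joint ranges: [-176.69, 176.69], [-43.24, 126.21], [12.49, 139.97], [-82, 262], [0, 151.66], [-163.58, 163.58]. Speed limits (degrees/s): [159.86, 159.86, 180, 180, 180, 180].

### API

Orientations are given as a 3x3 rotation matrix whose columns are the frame's x, y, z axes.
In Python, from rig import bot, eyes, models gives the robot as it stands. The module is installed in compiled form; this text tells all that it offers.
- The arm moves only by the tool arm_command, never from a script. Its arguments are lists of equal length, an entry for each row: "translation": the shift along the tool's x, y, z each as a share of 0.08 m, from -1 to 1, a list of three; "rotation": the turn, a rotation vector about the tool's x, y, z each as a share of 60 degrees, from -1 to 1, a list of three; "grip": the closure, from -1 (fully open) to 1 (shut), so that 0 is half open. In form: {"translation": [[x, y, z], ...], "rotation": [[rx, ry, rz], ...], "grip": [grip, ...]}. A call has 1 to 5 rows; each row is the pose to reach, as a shift and turn from the pose commanded when the call began, along the tool's axes at that moment; what a row does not reach only later rows make up. A row lasts 1/10 s, in which the tool goes at most 50 mm and 8.59 degrees, less where a joint would pass 70% of its speed; a pose out of reach is approached as far as the arm can. A call with a number of a shift or a turn outside -1 to 1 is refused whole. A call with a gripper value outside its range is refused whole. The fingers move at their own pace and stop on an object; the grip force is fixed at half the most. Time passes only in rows, so rows that repeat a pose let the fingers close. It gives the time, the measured TCP pose, the force and the opening at its end, in the units of the state.
- bot.read_state(): the state, without advancing time (a new reading comes with each control period).
- eyes.capture(name): name is "side" or "top"; returns a dict with "image" (384x512x3 uint8, blue, green, red), "mtx" (3x3 intrinsics, pixels), "rvec" (rotation vector, rad) and "tvec" (3), from world to camera coordinates, as OpenCV has them. Camera axes: x right, y down, z forward; pixel columns grow to the right and rows downward; lengths in m; the calibration is good to about 2 mm. A picture is of the moment at which its call begins. There is no depth.
- bot.hand_in(): hands the job in, once; it reports no verdict.
Trained networks look in the newest picture that a camera, given by its name, has taken for a name from the list of things; names that differ only in an ending like _2 or _b are one class to them, and where a whole thing is asked for, a point or a joint stands for the part that bears it (a point fixed in the world has none). Each returns a list of dicts, best first, with "conf" (0 to 1); they miss things now and then, are a little off and sometimes report something else, mostly with a low value. They report only what shows in the picture. A call takes as long as a camera call. They do not tell look-alikes from the thing itself.
- models.recognise(camera, thing): "extent" ([left, top, right, bottom] as shares, 0 to 1, of the picture: columns of its width, rows of its height, round what is visible of it).
- models.spot_point(camera, thing): "point" ([column, row] as shares, 0 to 1, of the picture: columns of its width, rows of its height: a listed point, or the origin of a listed thing).
The state is a dict: "time_s": time; "joint_positions": joint angles; "qvel": joint speeds; "tau": joint torques, N m; "position": TCP position; "tcp_rot": TCP orientation; "force": force on the tool from outside, world axes, zero at the start; "moment": the same for the moment, N m; "opening": opening from 0.0 (shut) to 1.0 (fully open).
Only numpy, scipy, OpenCV 4.12 (cv2) and the standard library are available. Lean on these libraries where they do the work, as an engineer would, in place of code of your own. Each camera call takes 0.05 s, during which the arm holds its last target. There are 200 camera calls.

## Working session

There is one attempt and no reset: what is moved stays moved. The work goes in short steps, Python scripts to look and compute and a tool call to move; the robot and the scene stay as the last step left them, time stands still between calls to the robot, and variables do not carry over. Pictures are saved under pics/ and viewed, about 8 in all and at most 12, crops included, and the job is handed in when it is done.

Besides the shell and the picture viewer there is one more tool, called after "Call:" by a JSON object that holds its "op" and its "data". arm_command: Moves the arm, as the interface text tells. Shift numbers are shares of 0.08 m and turn numbers shares of 60 degrees, none past 1 either way. Its arguments: {"type":"object","properties":{"translation":{"type":"array"},"rotation":{"type":"array"},"grip":{"type":"array"}},"required":["translation","rotation","grip"]}

```bash
mkdir -p pics; cat > h.py <<'E'
import numpy as np, cv2
from rig import bot, eyes, models
def cap(n):
    c=eyes.capture(n); c['R']=cv2.Rodrigues(np.array(c['rvec'],float))[0]; c['t']=np.array(c['tvec'],float).ravel(); c['K']=np.array(c['mtx'],float); return c
def ray(c,uv):
    d=c['R'].T@np.linalg.solve(c['K'],[uv[0],uv[1],1]); return -c['R'].T@c['t'],d
def atz(c,uv,z):
    o,d=ray(c,uv); return o+d*(z-o[2])/d[2]
def tri(c1,u1,c2,u2):
    o1,d1=ray(c1,u1);o2,d2=ray(c2,u2); s=np.linalg.lstsq(np.c_[d1,-d2],o2-o1,rcond=None)[0]
    p,q=o1+s[0]*d1,o2+s[1]*d2; return (p+q)/2,np.linalg.norm(p-q)
def proj(c,p):
    return cv2.projectPoints(np.array(p,float).reshape(-1,3),np.array(c['rvec'],float),c['t'],c['K'],None)[0].reshape(-1,2)
E
python3 - <<'E'
from h import *
s=bot.read_state(); print(s['time_s'],np.round(s['position'],4),np.round(s['tcp_rot'],3).tolist(),s['force'],s['opening'])
cs={n:cap(n) for n in('side','top')}
for n in cs: cv2.imwrite(f'pics/{n}0.png',cs[n]['image'])
cv2.imwrite('pics/a.png',np.hstack([cv2.resize(cs[n]['image'],(800,600)) for n in cs])[:, :800])
Z=dict(plunger_top=.124,pin_top=.052,vent_top=.039,loupe=.018,board=.05,stand=0)
for t in Z:
    P={}
    for n in cs:
        for d in models.spot_point(n,t)[:3]:
            uv=np.array(d['point'])*[512,384]; P.setdefault(n,uv)
            print(t,n,round(d['conf'],2),np.round(uv,1),np.round(atz(cs[n],uv,Z[t]),3))
    if len(P)==2: print('  tri',*[np.round(x,4) for x in tri(cs['side'],P['side'],cs['top'],P['top'])])
print(s['time_s'],bot.read_state()['time_s'])
E
```

```text
0.0 [0.2707 0.5625 0.2081] [[0.901, -0.001, 0.434], [-0.434, -0.002, 0.901], [-0.0, -1.0, -0.002]] [-0.37931256 -0.31575843  0.5178681 ] 0.9968409785925603
plunger_top side 0.76 [291.5 196.8] [ 0.522 -0.144  0.124]
plunger_top side 0.62 [205.7 161.3] [0.413 0.185 0.124]
plunger_top top 0.43 [388. 220.] [ 0.414 -0.467  0.124]
  tri [ 0.3767 -0.385   0.3003] 0.0682
vent_top side 0.57 [291.8 240.8] [ 0.474 -0.218  0.039]
vent_top top 0.48 [307.9 206.2] [ 0.469 -0.214  0.039]
  tri [ 0.472  -0.2157  0.0376] 0.0067
loupe side 0.53 [263. 227.] [ 0.458 -0.1    0.018]
loupe top 0.53 [276.3 208.7] [ 0.462 -0.1    0.018]
  tri [ 0.4605 -0.0994  0.0171] 0.0043
board side 0.66 [311.1 200.3] [ 0.638 -0.094  0.05 ]
board side 0.64 [249.8 193.2] [0.496 0.041 0.05 ]
board side 0.56 [229.1 182.9] [0.471 0.136 0.05 ]
board top 0.9 [257.5 151.9] [ 0.669 -0.033  0.05 ]
board top 0.82 [190.8 193.4] [0.517 0.21  0.05 ]
board top 0.62 [237.7 196.2] [0.506 0.039 0.05 ]
  tri [ 0.6838 -0.0347  0.004 ] 0.009
stand side 0.89 [289.1 232.9] [ 0.521 -0.143  0.   ]
stand top 0.83 [289.2 196.3] [ 0.51 -0.15  0.  ]
  tri [ 0.5116 -0.1509  0.0082] 0.0061
0.0 0.7
```

View pics/side0.png

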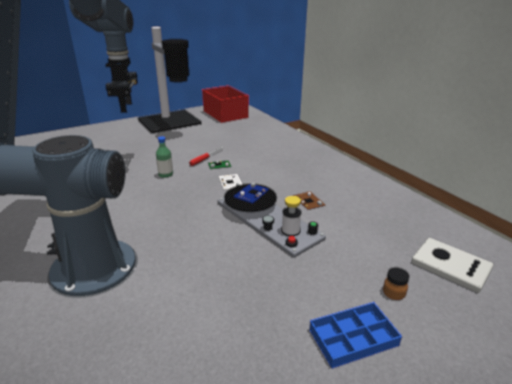

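View pics/top0.png

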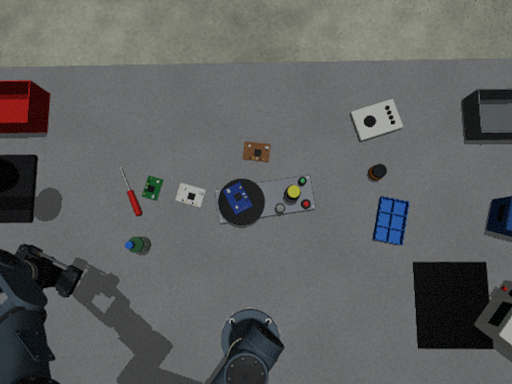

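The side view shows the yellow plunger at about (292,202), the pin at (313,227), the vent at (291,241) and the loupe at (268,223). In the top view they are at (293,191), (302,181), (306,204) and (280,209). The only yellow thing is the plunger; the network's other reports, (206,161) in the side view and (388,220) in the top view, are the screwdriver and the tray. I'll refine with colour and check it in a crop.

```bash
python3 - <<'E'
from h import *
cs={n:cap(n) for n in('side','top')}
def blob(c,lo,hi,box):
    x0,y0,x1,y1=box; h=cv2.cvtColor(c['image'],cv2.COLOR_BGR2HSV)[y0:y1,x0:x1]
    m=cv2.inRange(h,lo,hi); k,l,s,ce=cv2.connectedComponentsWithStats(m); i=1+np.argmax(s[1:,4]); return ce[i]+[x0,y0],s[i]
B={'side':(215,185,330,255),'top':(215,170,320,225)}
C=dict(yellow=((22,120,100),(35,255,255),.117),red=((0,140,80),(8,255,255),.037),green=((45,100,30),(80,255,255),.05),blue=((105,150,60),(125,255,255),.055))
for k,(lo,hi,z) in C.items():
    u={}
    for n,c in cs.items():
        u[n],s=blob(c,lo,hi,B[n]); print(k,n,np.round(u[n],1),s,np.round(atz(c,u[n],z),4))
    print(' tri',*[np.round(x,4) for x in tri(cs['side'],u['side'],cs['top'],u['top'])])
a=cs['side']['image'][180:255,210:335]; b=cs['top']['image'][165:240,205:330]
cv2.imwrite('pics/crop1.png',np.vstack([cv2.resize(i,(500,300),interpolation=cv2.INTER_CUBIC) for i in(a,b)]))
E
```

```text
yellow side [292.5 200.9] [ 70  11  16  11 139] [ 0.5186 -0.1537  0.117 ]
yellow top [293.4 191. ] [ 72  15  13  13 126] [ 0.5146 -0.1551  0.117 ]
 tri [ 0.5154 -0.1557  0.1189] 0.0026
red side [291.3 239. ] [73 51  8  7 40] [ 0.4795 -0.209   0.037 ]
red top [305.9 203.4] [88 31  6  6 24] [ 0.4795 -0.207   0.037 ]
 tri [ 0.4801 -0.2074  0.0357] 0.001
green side [312.7 224. ] [95 37  6  5 22] [ 0.5613 -0.1975  0.05  ]
green top [302.1 180.1] [85  8  5  5 22] [ 0.5629 -0.1934  0.05  ]
 tri [ 0.5638 -0.194   0.047 ] 0.001
blue side [249.6 193.4] [ 19   0  35  18 233] [0.4908 0.0334 0.055 ]
blue top [237.3 198.2] [  8  12  30  33 417] [0.4979 0.0405 0.055 ]
 tri [0.4973 0.0416 0.049 ] 0.0028
```

View pics/crop1.png

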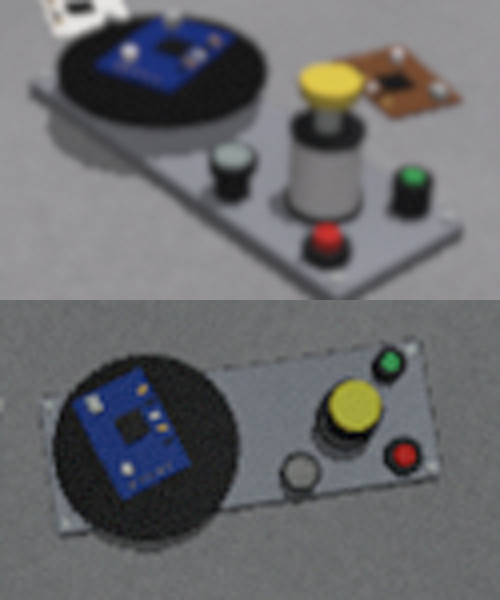

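Both views agree. The vent-to-pin line gives a yaw of about 9°. The plunger axis predicted from it is (0.515,-0.155), which matches the triangulated yellow cap. The loupe is the grey/black cylinder at the robot-side edge of the base. I'll approach with the gripper shut, using diagonal moves.

Call:
{"op": "arm_command", "data": {"translation": [[0.4,0,-0.4],[0.95,0,-0.95],[0.95,0,-0.95]], "rotation": [[0,0,0],[0,0,0],[0,0,0]], "grip": [1,1,1]}}

```text
time_s: 1.1
position: [0.3068, 0.4576, 0.2087]
tcp_rot: [[0.9, -0.001, 0.436], [-0.436, -0.003, 0.9], [0.0, -1.0, -0.004]]
force: [-0.3, 0.9, -0.5]
opening: 0.809
```

Call:
{"op": "arm_command", "data": {"translation": [[0.4,0,-0.4],[0.8,0,-0.8],[0.95,0,-0.95]], "rotation": [[0,0,0],[0,0,0],[0,0,0]], "grip": [1,1,1]}}

```text
time_s: 1.4
position: [0.3427, 0.3576, 0.2092]
tcp_rot: [[0.9, -0.0, 0.436], [-0.436, -0.001, 0.9], [0.0, -1.0, -0.001]]
force: [0.5, 0.2, -0.3]
opening: 0.538
```

Call:
{"op": "arm_command", "data": {"translation": [[0.4,0,-0.4],[0.8,0,-0.8],[0.95,0,-0.95]], "rotation": [[0,0,0],[0,0,0],[0,0,0]], "grip": [1,1,1]}}

```text
time_s: 1.7
position: [0.3788, 0.2564, 0.2093]
tcp_rot: [[0.9, 0.001, 0.436], [-0.436, -0.0, 0.9], [0.001, -1.0, 0.0]]
force: [-0.8, 1.2, 1.1]
opening: 0.264
```

Call:
{"op": "arm_command", "data": {"translation": [[0.4,0,-0.4],[0.8,0,-0.8],[0.95,0,-0.95]], "rotation": [[0,0,0],[0,0,0],[0,0,0]], "grip": [1,1,1]}}

```text
time_s: 2.0
position: [0.4151, 0.1548, 0.2095]
tcp_rot: [[0.9, 0.002, 0.437], [-0.437, -0.0, 0.9], [0.002, -1.0, 0.001]]
force: [-1.1, 0.5, -0.1]
opening: 0.03
```

Call:
{"op": "arm_command", "data": {"translation": [[0.4,0,-0.4],[0.8,0,-0.8],[0.94,0,-0.98]], "rotation": [[0,0,0],[0,0,0],[0,0,0]], "grip": [1,1,1]}}

```text
time_s: 2.3
position: [0.4497, 0.051, 0.2097]
tcp_rot: [[0.9, 0.004, 0.436], [-0.436, -0.001, 0.9], [0.004, -1.0, 0.001]]
force: [-0.4, -0.2, -0.1]
opening: 0.006
```

Call:
{"op": "arm_command", "data": {"translation": [[0.4,0,-0.4],[0.8,0,-0.8],[0.94,0,-0.98]], "rotation": [[0,0,0],[0,0,0],[0,0,0]], "grip": [1,1,1]}}

```text
time_s: 2.6
position: [0.4836, -0.0529, 0.2097]
tcp_rot: [[0.9, 0.004, 0.436], [-0.436, -0.002, 0.9], [0.005, -1.0, 0.0]]
force: [0.5, 0.1, 0.7]
opening: 0.009
```

Call:
{"op": "arm_command", "data": {"translation": [[0.4,0,-0.4],[0.75,0,-0.75],[0.9,0,-0.93],[0.94,0,-0.98],[0.94,0,-0.98]], "rotation": [[0,0,0],[0,0,0],[0,0,0],[0,0,0],[0,0,0]], "grip": [1,1,1,1,1]}}

```text
time_s: 3.1
position: [0.5139, -0.152, 0.2088]
tcp_rot: [[0.901, -0.001, 0.435], [-0.435, 0.001, 0.901], [-0.001, -1.0, 0.001]]
force: [-0.3, 0.7, -0.5]
opening: 0.006
```

```bash
python3 - <<'E'
from h import *
s=bot.read_state(); p=np.array(s['position']);R=np.array(s['tcp_rot']); print(s['time_s'],np.round(p,4),s['force'],s['opening'],bot.tip_extent)
print('tool shift to axis',np.round(R.T@(np.array([.5150,-.1555,p[2]])-p),4), 'tip z',p[2]-bot.tip_extent)
c=cap('side'); cv2.imwrite('pics/side2.png',cv2.resize(c['image'][120:270,210:380],(680,600),interpolation=cv2.INTER_CUBIC))
E
```

```text
3.1 [ 0.5139 -0.152   0.2088] [-0.26583494  0.66314076 -0.46825297] 0.00567232970343359 0.022
tool shift to axis [ 0.0025 -0.     -0.0027] tip z 0.18680004871494682
```

View pics/side2.png

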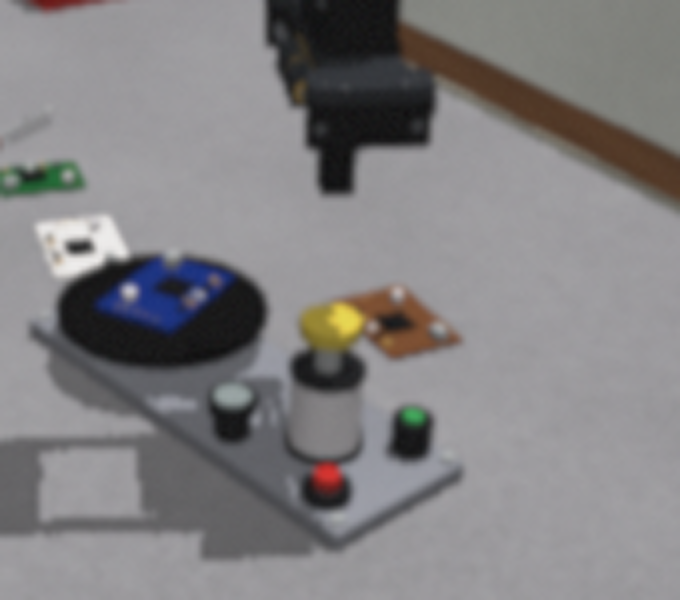

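The crop shows the fingertips at (337,190), directly above the yellow cap at (332,315). The pin at (412,415) stays clear and visible. Next I'll come down to just above the cap and centre on it.

Call:
{"op": "arm_command", "data": {"translation": [[0.03,0.3,-0.03],[0.03,0.6,-0.03],[0.03,0.72,-0.03],[0.03,0.75,-0.03],[0.03,0.75,-0.03]], "rotation": [[0,0,0],[0,0,0],[0,0,0],[0,0,0],[0,0,0]], "grip": [1,1,1,1,1]}}

```text
time_s: 3.65
position: [0.5155, -0.1548, 0.1493]
tcp_rot: [[0.901, -0.0, 0.433], [-0.433, 0.0, 0.901], [-0.0, -1.0, 0.0]]
force: [0.1, -0.6, 0.0]
opening: 0.007
```

Call:
{"op": "arm_command", "data": {"translation": [[0,0.08,0],[0,0.16,0],[0,0.24,0],[0,0.28,0],[0,0.28,0]], "rotation": [[0,0,0],[0,0,0],[0,0,0],[0,0,0],[0,0,0]], "grip": [1,1,1,1,1]}}

```text
time_s: 4.15
position: [0.515, -0.1556, 0.126]
tcp_rot: [[0.901, -0.001, 0.434], [-0.434, 0.001, 0.901], [-0.001, -1.0, 0.0]]
force: [-0.7, -0.3, 0.1]
opening: 0.007
```

```bash
python3 - <<'E'
from h import *
s=bot.read_state(); print(np.round(s['position'],4),s['force'],np.round(s['tau'],1))
a=cap('side')['image'][170:250,240:340];b=cap('top')['image'][160:240,240:340]
cv2.imwrite('pics/p3.png',np.hstack([cv2.resize(i,(400,320),interpolation=cv2.INTER_CUBIC) for i in(a,b)]))
E
```

```text
[ 0.515  -0.1556  0.126 ] [-0.65675829 -0.25802496  0.12237373] [ -0.  -39.  -12.7  -0.    0.   -0. ]
```

View pics/p3.png

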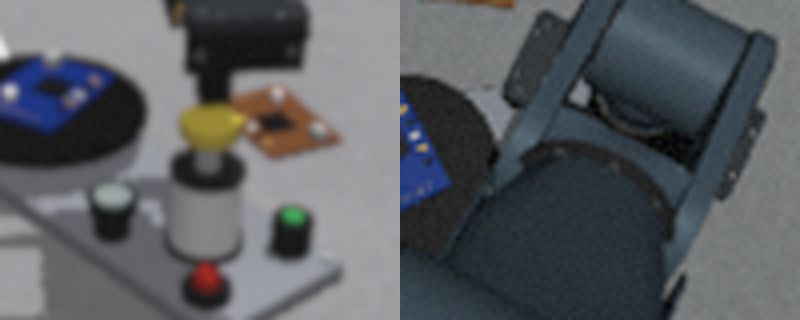

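```bash
python3 - <<'E'
from h import *
c=cap('side'); print('campos',-c['R'].T@c['t'])
for p in [(.5139,-.152,.1868),(.5139,-.152,.2),(.515,-.1556,.104),(.515,-.1556,.124),(.515,-.1556,.102),(.515,-.1556,.11)]: print(p,np.round(proj(c,p),1))
im=c['image'][180:215,275:310]; g=cv2.cvtColor(im,cv2.COLOR_BGR2HSV)
for r in range(0,35): print(180+r, ' '.join(f'{v:3d}' for v in im[r,8:28,2]))
E
```

```text
campos [-0.04766859 -0.87949803  0.67751242]
(0.5139, -0.152, 0.1868) [[292.1 178.9]]
(0.5139, -0.152, 0.2) [[292.4 174.5]]
(0.515, -0.1556, 0.104) [[291.6 205.5]]
(0.515, -0.1556, 0.124) [[292.  199.4]]
(0.515, -0.1556, 0.102) [[291.6 206.1]]
(0.515, -0.1556, 0.11) [[291.8 203.7]]
180 160 159 143  97  46  23  21  22  21  24  23  23  26  22  23  23  25  22  21  24
181 160 159 143  98  47  24  28  30  25  21  23  24  21  22  23  20  23  23  21  24
182 160 159 142  96  46  34  39  38  34  25  22  20  22  24  23  23  22  25  25  20
183 161 160 142  95  45  39  47  49  37  28  23  21  21  22  25  22  20  23  20  22
184 161 160 142  94  43  38  47  45  35  25  19  22  24  23  23  21  22  24  24  20
185 161 159 139  92  41  29  34  31  28  22  23  21  22  23  18  20  20  20  21  23
186 159 157 141  95  47  27  26  24  22  21  22  23  21  23  23  26  36  36  37  39
187 158 157 144 106  69  47  34  24  20  21  22  22  22  22  31  56  77  84  85  85
188 158 158 149 126 106  89  58  29  20  21  21  22  18  25  48  87 119 132 133 132
189 158 158 155 147 140 123  81  34  22  20  22  21  22  27  
[... 1422 characters left out ...]
 115 120 131 145 156 154 141
207 144 128 114  98  77  78  95 105 109 112 111 105  96  92 102 124 145 157 160 156
208 117  91  73  59  45  60  82  96 100 101 101  91  74  61  74  97 123 145 157 160
209  89  56  41  33  34  54  78  91  97  99  96  85  62  44  47  65  89 119 144 157
210  64  37  28  29  31  55  80  92  97  98  95  83  59  38  37  43  60  89 126 152
211  51  32  24  28  33  53  76  90  95  96  92  80  55  34  36  36  43  69 112 149
212  56  31  27  27  30  43  63  77  83  87  80  66  45  32  31  36  41  61 108 146
213  58  30  25  28  29  35  45  55  61  63  57  48  35  28  31  37  41  64 110 147
214  64  41  31  27  26  29  29  35  39  38  37  33  29  27  31  34  46  80 122 150
```

Force is near zero and the plunger is still up. The fingertips show at row ~195 in the side view, where 205 was expected. So the tip is either about 33 mm higher than computed, or about 55 mm farther from the camera. I'll check this with projections into the start pictures and the current top view.

```bash
python3 - <<'E'
from h import *
out=[]
for n in('side','top'):
    c=cap(n)
    im0=cv2.imread(f'pics/{n}0.png')
    P=np.array([.2707,.5625,.2081]); z=np.array([.434,.901,0])
    def draw(im,P,z,box):
        x0,y0,x1,y1=box; k=400/(x1-x0); im=cv2.resize(im[y0:y1,x0:x1],(400,300),interpolation=cv2.INTER_CUBIC)
        for p,col in [(P,(0,0,255)),(P-[0,0,.022],(0,255,255)),(P-[0,0,.022]+.058*z,(0,255,0)),(P-[0,0,.022]-.058*z,(0,255,0)),(P+[0,0,.045],(255,0,255))]:
            u=proj(c,p)[0]; cv2.circle(im,tuple(int(v) for v in (u-[x0,y0])*k),3,col,1)
        return im
    q=proj(c,P)[0].astype(int); x0=max(0,q[0]-40);y0=max(0,q[1]-30)
    a=draw(im0,P,z,(x0,y0,x0+80,y0+60))
    b=draw(c['image'],np.array([.515,-.1556,.126]),z,(250,155,350,230))
    out.append(np.hstack([a,b]))
cv2.imwrite('pics/p4.png',np.vstack(out))
E
```

```text
(no output)
```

View pics/p4.png

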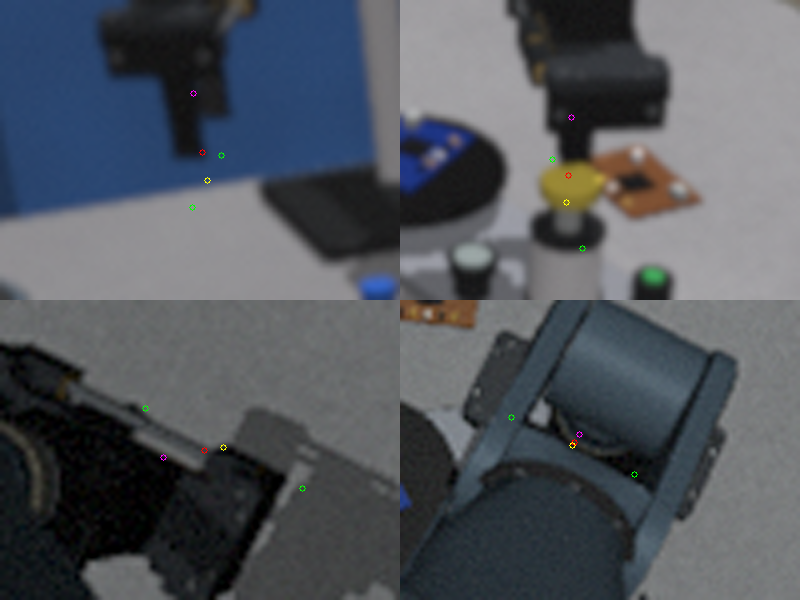

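The fingers show about 9 px (about 33 mm) above the computed marks in the side view, both at the start and now. The top view doesn't show the 50 mm sideways shift that would otherwise explain it. So the reported height must be about 33 mm too low against the cameras. I'll feel for the cap in small steps and watch the force.

Call:
{"op": "arm_command", "data": {"translation": [[0,0.06,0],[0,0.11,0],[0,0.13,0],[0,0.13,0]], "rotation": [[0,0,0],[0,0,0],[0,0,0],[0,0,0]], "grip": [1,1,1,1]}}

```text
time_s: 4.8
position: [0.5152, -0.1555, 0.1158]
tcp_rot: [[0.901, -0.001, 0.434], [-0.434, 0.0, 0.901], [-0.001, -1.0, 0.0]]
force: [0.2, 0.7, -0.4]
opening: 0.006
```

Call:
{"op": "arm_command", "data": {"translation": [[0,0.03,0],[0,0.06,0],[0,0.06,0]], "rotation": [[0,0,0],[0,0,0],[0,0,0]], "grip": [1,1,1]}}

```text
time_s: 5.1
position: [0.5152, -0.1556, 0.1111]
tcp_rot: [[0.901, -0.001, 0.434], [-0.434, 0.0, 0.901], [-0.001, -1.0, 0.0]]
force: [-0.0, 0.9, 0.0]
opening: 0.004
```

```bash
python3 - <<'E'
from h import *
for n in('side','top'):
    c=cap(n); print(n,'base px',proj(c,[(0,0,0),(0,0,.05)]).round(1).tolist(),'campos',(-c['R'].T@c['t']).round(2))
print(bot.read_state()['position'],bot.read_state()['force'])
c=cap('side');cv2.imwrite('pics/p5.png',cv2.resize(c['image'][150:250,240:340],(600,600),interpolation=cv2.INTER_CUBIC))
h=cv2.cvtColor(c['image'],cv2.COLOR_BGR2HSV)[185:255,215:330]; m=cv2.inRange(h,(22,120,60),(35,255,255)); r=np.argwhere(m); print('yellow',r.mean(0)+[185,215],r.min(0)+[185,215],r.max(0)+[185,215])
E
```

```text
side base px [[93.2, 266.2], [89.3, 251.0]] campos [-0.05 -0.88  0.68]
top base px [[249.5, 338.1], [249.0, 342.3]] campos [ 0.36 -0.05  1.3 ]
[ 0.51543455 -0.15566735  0.11137599] [-0.08665089 -0.84543514  0.47477872]
yellow [202.11764706 292.59803922] [198 286] [206 300]
```

View pics/p5.png

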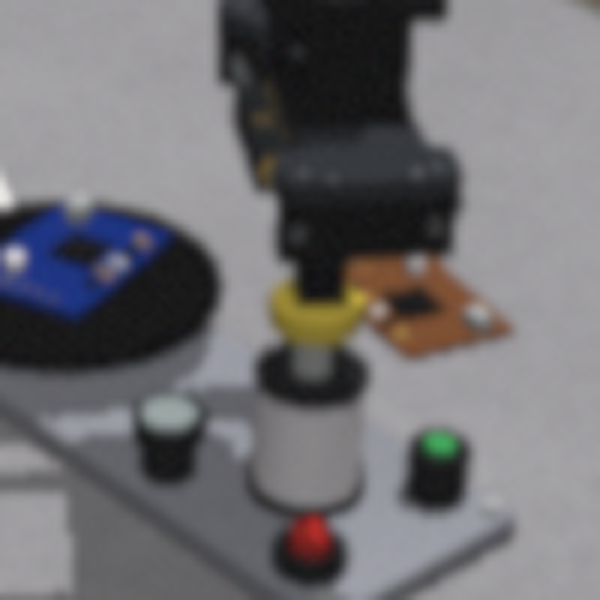

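The fingertips now cover the middle of the cap's top face (crop (320,300)), centred and about to touch. I'll continue down in small steps.

Call:
{"op": "arm_command", "data": {"translation": [[0,0.03,0],[0,0.06,0],[0,0.06,0]], "rotation": [[0,0,0],[0,0,0],[0,0,0]], "grip": [1,1,1]}}

```text
time_s: 5.55
position: [0.5157, -0.1558, 0.1071]
tcp_rot: [[0.901, 0.001, 0.434], [-0.434, -0.0, 0.901], [0.001, -1.0, -0.0]]
force: [0.9, 0.0, 4.0]
opening: 0.004
```

Call:
{"op": "arm_command", "data": {"translation": [[0,0.03,0],[0,0.06,0],[0,0.06,0]], "rotation": [[0,0,0],[0,0,0],[0,0,0]], "grip": [1,1,1]}}

```text
time_s: 5.85
position: [0.5157, -0.1558, 0.1024]
tcp_rot: [[0.901, 0.001, 0.434], [-0.434, -0.0, 0.901], [0.001, -1.0, -0.0]]
force: [-0.6, -0.3, 6.3]
opening: 0.005
```

Call:
{"op": "arm_command", "data": {"translation": [[0,0.06,0],[0,0.12,0],[0,0.12,0]], "rotation": [[0,0,0],[0,0,0],[0,0,0]], "grip": [1,1,1]}}

```text
time_s: 6.15
position: [0.5158, -0.1558, 0.0928]
tcp_rot: [[0.901, 0.001, 0.434], [-0.434, -0.0, 0.901], [0.001, -1.0, -0.0]]
force: [-0.3, -0.1, 6.1]
opening: 0.003
```

Contact: 4 N at z 0.107, which is the spring's range. Next I'll feel for the bottom stop.

Call:
{"op": "arm_command", "data": {"translation": [[0,0.025,0],[0,0.025,0]], "rotation": [[0,0,0],[0,0,0]], "grip": [1,1]}}

```text
time_s: 6.35
position: [0.5158, -0.1558, 0.091]
tcp_rot: [[0.901, 0.001, 0.434], [-0.434, -0.0, 0.901], [0.001, -1.0, -0.0]]
force: [-1.3, 0.8, 6.6]
opening: 0.007
```

Call:
{"op": "arm_command", "data": {"translation": [[0,0.02,0],[0,0.02,0]], "rotation": [[0,0,0],[0,0,0]], "grip": [1,1]}}

```text
time_s: 6.55
position: [0.5158, -0.1559, 0.0896]
tcp_rot: [[0.901, 0.001, 0.434], [-0.434, -0.001, 0.901], [0.001, -1.0, -0.0]]
force: [-2.0, 0.7, 8.1]
opening: 0.004
```

Call:
{"op": "arm_command", "data": {"translation": [[0,0.015,0],[0,0.015,0]], "rotation": [[0,0,0],[0,0,0]], "grip": [1,1]}}

```text
time_s: 6.75
position: [0.5158, -0.1559, 0.0889]
tcp_rot: [[0.901, 0.001, 0.434], [-0.434, -0.001, 0.901], [0.001, -1.0, -0.0]]
force: [-2.0, 2.5, 10.5]
opening: 0.005
```

Call:
{"op": "arm_command", "data": {"translation": [[0,0.012,0],[0,0.012,0]], "rotation": [[0,0,0],[0,0,0]], "grip": [1,1]}}

```text
time_s: 6.95
position: [0.5159, -0.1559, 0.0888]
tcp_rot: [[0.901, 0.001, 0.434], [-0.434, -0.001, 0.901], [0.002, -1.0, -0.0]]
force: [-3.8, 0.7, 17.1]
opening: 0.007
```

The bottom stop is at z≈0.0889, so the top is at ≈0.1108, a travel of 22 mm as specified. Now for full strokes: up 28 mm, dwell, down 28 mm, dwell.

Call:
{"op": "arm_command", "data": {"translation": [[0,-0.2,0],[0,-0.35,0],[0,-0.35,0],[0,-0.35,0]], "rotation": [[0,0,0],[0,0,0],[0,0,0],[0,0,0]], "grip": [1,1,1,1]}}

```text
time_s: 7.35
position: [0.5155, -0.1557, 0.1144]
tcp_rot: [[0.901, 0.0, 0.434], [-0.434, -0.0, 0.901], [0.0, -1.0, 0.0]]
force: [-0.4, -0.3, -0.5]
opening: 0.007
```

Call:
{"op": "arm_command", "data": {"translation": [[0,0.15,0],[0,0.3,0],[0,0.35,0],[0,0.35,0]], "rotation": [[0,0,0],[0,0,0],[0,0,0],[0,0,0]], "grip": [1,1,1,1]}}

```text
time_s: 7.75
position: [0.5164, -0.1562, 0.0887]
tcp_rot: [[0.901, 0.002, 0.434], [-0.434, -0.001, 0.901], [0.002, -1.0, -0.0]]
force: [-3.2, 1.6, 25.3]
opening: 0.004
```

Call:
{"op": "arm_command", "data": {"translation": [[0,-0.2,0],[0,-0.35,0],[0,-0.35,0],[0,-0.35,0]], "rotation": [[0,0,0],[0,0,0],[0,0,0],[0,0,0]], "grip": [1,1,1,1]}}

```text
time_s: 8.15
position: [0.5149, -0.1554, 0.1136]
tcp_rot: [[0.901, -0.001, 0.434], [-0.434, 0.001, 0.901], [-0.002, -1.0, 0.0]]
force: [0.3, 0.0, 1.1]
opening: 0.008
```

```bash
cat > pin.py <<'E'
from h import *
c=cap('side'); im=c['image']; s=bot.read_state(); print(s['time_s'],np.round(s['position'],4),np.round(s['force'],1))
h=cv2.cvtColor(im,cv2.COLOR_BGR2HSV)
for nm,lo,hi in [('green',(45,100,30),(85,255,255)),('orange',(6,120,80),(19,255,255)),('yellow',(22,120,60),(35,255,255))]:
    b=(302,205,322,240) if nm!='yellow' else (280,185,305,220)
    r=np.argwhere(cv2.inRange(h[b[1]:b[3],b[0]:b[2]],lo,hi))
    print(nm,len(r),*( (r.mean(0)+[b[1],b[0]]).round(1),r.min(0)+[b[1],b[0]],r.max(0)+[b[1],b[0]]) if len(r) else '')
for z in(.05,.0535,.066): print(z,proj(c,(.5638,-.194,z))[0].round(1))
E
python3 pin.py
```

```text
8.2 [ 0.5146 -0.1553  0.1134] [-0.2 -0.1 -0.1]
green 22 [223.1 313.1] [221 311] [225 315]
orange 36 [205.9 310.5] [205 304] [208 317]
yellow 111 [201.8 292.5] [197 286] [206 300]
0.05 [312.6 223.2]
0.0535 [312.7 222.2]
0.066 [313.  218.5]
```

Call:
{"op": "arm_command", "data": {"translation": [[0,0.15,0],[0,0.3,0],[0,0.345,0],[0,0.345,0]], "rotation": [[0,0,0],[0,0,0],[0,0,0],[0,0,0]], "grip": [1,1,1,1]}}

```text
time_s: 8.6
position: [0.5159, -0.1559, 0.0887]
tcp_rot: [[0.901, 0.001, 0.434], [-0.434, -0.001, 0.901], [0.001, -1.0, -0.0]]
force: [-4.0, 2.3, 23.0]
opening: 0.004
```

Call:
{"op": "arm_command", "data": {"translation": [[0,-0.2,0],[0,-0.35,0],[0,-0.35,0],[0,-0.35,0]], "rotation": [[0,0,0],[0,0,0],[0,0,0],[0,0,0]], "grip": [1,1,1,1]}}

```text
time_s: 9.0
position: [0.515, -0.1554, 0.1141]
tcp_rot: [[0.901, -0.001, 0.434], [-0.434, 0.001, 0.901], [-0.001, -1.0, 0.0]]
force: [-0.5, 0.7, -1.2]
opening: 0.008
```

Call:
{"op": "arm_command", "data": {"translation": [[0,0.15,0],[0,0.3,0],[0,0.35,0],[0,0.35,0]], "rotation": [[0,0,0],[0,0,0],[0,0,0],[0,0,0]], "grip": [1,1,1,1]}}

```text
time_s: 9.4
position: [0.5161, -0.156, 0.0887]
tcp_rot: [[0.901, 0.001, 0.434], [-0.434, -0.001, 0.901], [0.002, -1.0, -0.0]]
force: [-3.3, 2.5, 23.9]
opening: 0.007
```

Call:
{"op": "arm_command", "data": {"translation": [[0,-0.2,0],[0,-0.35,0],[0,-0.35,0],[0,-0.35,0]], "rotation": [[0,0,0],[0,0,0],[0,0,0],[0,0,0]], "grip": [1,1,1,1]}}

```text
time_s: 9.8
position: [0.5149, -0.1554, 0.114]
tcp_rot: [[0.901, -0.001, 0.434], [-0.434, 0.001, 0.901], [-0.001, -1.0, 0.0]]
force: [0.3, 0.2, -0.6]
opening: 0.005
```

```bash
python3 pin.py
```

```text
9.85 [ 0.5147 -0.1553  0.1138] [ 0.6  0.  -0.3]
green 28 [222.4 313.2] [219 311] [225 315]
orange 34 [205.9 310.8] [205 305] [208 317]
yellow 110 [201.9 292.6] [197 286] [206 300]
0.05 [312.6 223.2]
0.0535 [312.7 222.2]
0.066 [313.  218.5]
```

The pin's top rises with each stroke (top row 222 → 221 → 219). Three more strokes follow.

Call:
{"op": "arm_command", "data": {"translation": [[0,0.15,0],[0,0.3,0],[0,0.35,0],[0,0.35,0]], "rotation": [[0,0,0],[0,0,0],[0,0,0],[0,0,0]], "grip": [1,1,1,1]}}

```text
time_s: 10.25
position: [0.5159, -0.1559, 0.0887]
tcp_rot: [[0.901, 0.001, 0.434], [-0.434, -0.001, 0.901], [0.001, -1.0, -0.0]]
force: [-4.2, 2.1, 22.6]
opening: 0.013
```

Call:
{"op": "arm_command", "data": {"translation": [[0,-0.2,0],[0,-0.35,0],[0,-0.35,0],[0,-0.35,0]], "rotation": [[0,0,0],[0,0,0],[0,0,0],[0,0,0]], "grip": [1,1,1,1]}}

```text
time_s: 10.65
position: [0.515, -0.1555, 0.1141]
tcp_rot: [[0.901, -0.001, 0.434], [-0.434, 0.001, 0.901], [-0.001, -1.0, 0.0]]
force: [-0.2, 0.5, 0.5]
opening: 0.008
```

Call:
{"op": "arm_command", "data": {"translation": [[0,0.15,0],[0,0.3,0],[0,0.35,0],[0,0.35,0]], "rotation": [[0,0,0],[0,0,0],[0,0,0],[0,0,0]], "grip": [1,1,1,1]}}

```text
time_s: 11.05
position: [0.5161, -0.156, 0.0887]
tcp_rot: [[0.901, 0.001, 0.434], [-0.434, -0.001, 0.901], [0.002, -1.0, -0.0]]
force: [-4.1, 2.3, 23.7]
opening: 0.006
```

Call:
{"op": "arm_command", "data": {"translation": [[0,-0.2,0],[0,-0.35,0],[0,-0.35,0],[0,-0.35,0]], "rotation": [[0,0,0],[0,0,0],[0,0,0],[0,0,0]], "grip": [1,1,1,1]}}

```text
time_s: 11.45
position: [0.5149, -0.1554, 0.114]
tcp_rot: [[0.901, -0.001, 0.434], [-0.434, 0.001, 0.901], [-0.001, -1.0, 0.0]]
force: [0.1, 0.7, 0.1]
opening: 0.002
```

Call:
{"op": "arm_command", "data": {"translation": [[0,0.15,0],[0,0.3,0],[0,0.36,0],[0,0.36,0]], "rotation": [[0,0,0],[0,0,0],[0,0,0],[0,0,0]], "grip": [1,1,1,1]}}

```text
time_s: 11.85
position: [0.516, -0.156, 0.0887]
tcp_rot: [[0.901, 0.001, 0.434], [-0.434, -0.001, 0.901], [0.002, -1.0, -0.0]]
force: [-4.8, 2.4, 29.4]
opening: 0.004
```

Call:
{"op": "arm_command", "data": {"translation": [[0,-0.2,0],[0,-0.35,0],[0,-0.6,0],[0,-0.6,0]], "rotation": [[0,0,0],[0,0,0],[0,0,0],[0,0,0]], "grip": [1,1,1,1]}}

```text
time_s: 12.25
position: [0.5163, -0.1561, 0.1349]
tcp_rot: [[0.901, 0.002, 0.434], [-0.434, -0.001, 0.901], [0.003, -1.0, -0.0]]
force: [0.8, 0.5, 0.0]
opening: 0.006
```

```bash
python3 pin.py; python3 - <<'E'
from h import *
c=cap('side');cv2.imwrite('pics/p6.png',cv2.resize(c['image'][170:250,235:335],(750,600),interpolation=cv2.INTER_CUBIC))
E
```

```text
12.3 [ 0.5155 -0.1558  0.1338] [-0.7  0.3  1. ]
green 18 [220.1 313.2] [218 312] [223 315]
orange 41 [208.7 311. ] [205 305] [225 317]
yellow 130 [201.2 292.7] [196 286] [206 300]
0.05 [312.6 223.2]
0.0535 [312.7 222.2]
0.066 [313.  218.5]
```

View pics/p6.png

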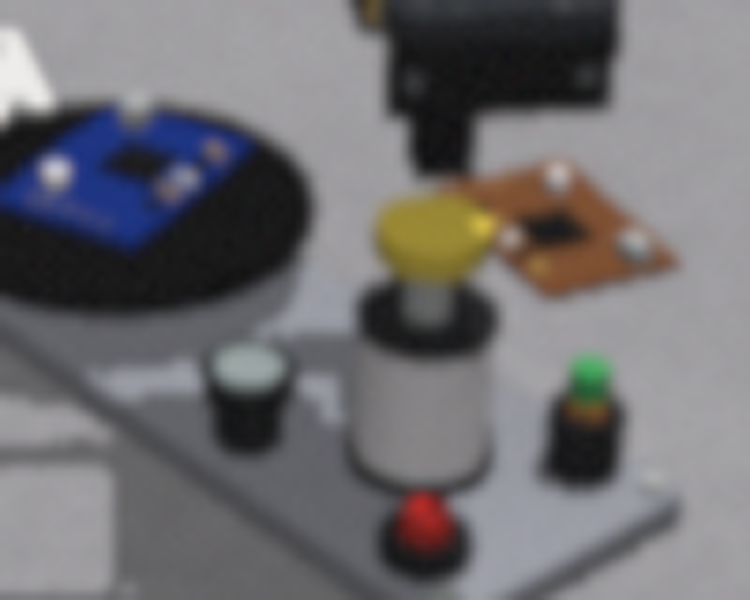

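The pin at crop (590,380) now stands out with its orange band at (587,412). The fingertips are clear of the cap, and the vent and loupe are unchanged. One more harmless stroke will confirm the pin is at its end, then I'll retreat.

Call:
{"op": "arm_command", "data": {"translation": [[0,0.25,0],[0,0.4,0],[0,0.55,0],[0,0.61,0],[0,0.61,0]], "rotation": [[0,0,0],[0,0,0],[0,0,0],[0,0,0],[0,0,0]], "grip": [1,1,1,1,1]}}

```text
time_s: 12.85
position: [0.5156, -0.1558, 0.0886]
tcp_rot: [[0.901, 0.0, 0.433], [-0.433, -0.001, 0.901], [0.001, -1.0, -0.0]]
force: [-6.1, 2.2, 33.0]
opening: 0.001
```

Call:
{"op": "arm_command", "data": {"translation": [[0,-0.2,0],[0,-0.4,0],[0,-0.8,0],[0,-1,0],[0,-1,0]], "rotation": [[0,0,0],[0,0,0],[0,0,0],[0,0,0],[0,0,0]], "grip": [1,1,1,1,1]}}

```text
time_s: 13.35
position: [0.5162, -0.1561, 0.166]
tcp_rot: [[0.901, 0.002, 0.434], [-0.434, -0.001, 0.901], [0.002, -1.0, -0.0]]
force: [0.6, 1.0, 0.1]
opening: 0.005
```

Call:
{"op": "arm_command", "data": {"translation": [[0,-0.3,0.3],[0,-0.3,0.7],[0,-0.3,1],[0,-0.3,1],[0,-0.3,1]], "rotation": [[0,0,0],[0,0,0],[0,0,0],[0,0,0],[0,0,0]], "grip": [1,1,1,1,1]}}

```text
time_s: 13.85
position: [0.549, -0.0831, 0.1872]
tcp_rot: [[0.902, -0.004, 0.433], [-0.433, 0.001, 0.902], [-0.004, -1.0, -0.001]]
force: [-0.1, -0.4, -0.1]
opening: 0.004
```

```bash
python3 pin.py; python3 - <<'E'
from h import *
c=cap('side')['image'];t=cap('top')['image']
cv2.imwrite('pics/p7.png',np.hstack([cv2.resize(i,(400,400),interpolation=cv2.INTER_CUBIC) for i in(c[165:255,235:325],t[155:245,215:325])]))
E
```

```text
13.9 [ 0.549  -0.0837  0.1875] [-0.5 -0.6  0.1]
green 18 [220.1 313.2] [218 312] [223 315]
orange 40 [208.8 311.2] [205 305] [225 317]
yellow 134 [201.1 292.8] [196 286] [206 300]
0.05 [312.6 223.2]
0.0535 [312.7 222.2]
0.066 [313.  218.5]
```

View pics/p7.png

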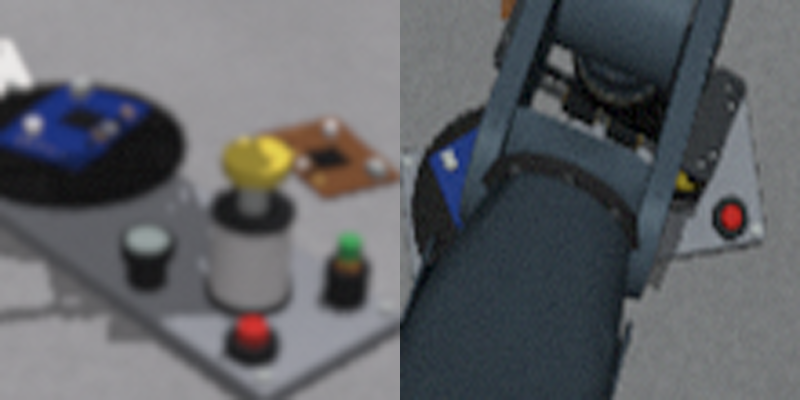

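The pin didn't move over the extra stroke (centroid row 220.1 both times), and the orange band shows. The plunger is up, and the board, loupe and vent are where they were. The arm is clear of everything, so I'm handing in.

```bash
python3 -c "
from rig import bot
print(bot.hand_in(), bot.read_state()['time_s'])"
```

```text
the job is handed in; nothing more can be done
the job is handed in; nothing more can be done
```

I pressed the yellow plunger through eight full strokes with the closed fingertips, down to its stop (22 mm) and fully back up each time. Then I moved clear and handed in at about 14 s of the 48 s allowed.

**Last checks:**
- **Pin:** it stands out with its orange band showing. Its image position did not change over the extra eighth stroke, so it is at its end.
- **Plunger:** it is up, and nothing is touching it; the wrist force reads about 0 N.
- **Surroundings:** the board, loupe and red vent look unmoved in the side view. The arm hid part of the stand in the last top view, and I did not re-check the other loose things.
- **Force:** the highest wrist force I read while pressing was 33 N at the fingertips, against the bottom stop.

**Disagreement:** the reported tool height did not match the cameras. The fingertips were about 33 mm higher than the state and tip length implied. I therefore found the plunger's top (z ≈ 0.111) and bottom (z ≈ 0.089) by touch. The 22 mm between them matches the given travel.

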